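Swing the drain hook over its tray, jam it home and hang the tube carrier

TASK

Swing the hook of the drain stand round until it faces out over the drip tray, and press it firmly home into its stiff stop (hard enough to jam it, but never with more than 20 N on the hook). Then hang the tube carrier by its wire bail in the dip of the hook, keeping the carrier upright, and leave it hanging still over the tray. Leave the beaker, jar and timer where they stand.

Things in the scene. Friction and masses are not known exactly. Their poses are not given: they have to be found in the camera images.
- stand: Fixed drain stand. Origin on the bench under the axis of its 16 mm upright steel post, z up. White base plate 150 mm wide (y), from 160 mm in front (-x) to 60 mm behind the post, 12 mm thick. On it an open grey drip tray, 125 mm (x) by 140 mm (y), centred 92 mm in front (-x) of the post, rim 30 mm above the bench.
- hook: 8 mm steel rod hook that swivels about the post. Origin on the post axis, 195 mm above the bench; x points outwards along the hook, z up. Shank straight and level at z = 0 to 66 mm out, dips 6 mm at 76 mm, turns up to a tip at 93 mm whose top is 20 mm above the shank axis. Turn it by pushing the shank's side, e.g. 50 mm out. More than 22 N on the hook damages it.
- head (a point): Centre of the round swivel head, on the post axis at shank height: 32 mm thick, 14 mm up and 12 mm down from the shank axis; 30 mm collars 24 mm further down. It starts with the hook pointing 25 to 117 degrees counter-clockwise (from above) of the stand's +x; turn it on counter-clockwise. Turning takes 0.12 N m (2.4 N at 50 mm out), also to knock it back; stays where left.
- seat (a point): The place in the hook's dip where the axis of a hung bail bar lies: 76 mm out from the post axis, 4 mm above the shank's axis. Axes as the hook's.
- wedge (a joint): How far (rad) the hook is driven into its stiff stop; starts at 0. The stop lies where the hook faces the stand's -x, set up to 0.3 rad off either way: feel for it. It yields at 0.45 N m (9 N at 50 mm out), then stiffens by 8 N m per rad. Home above 0.022: 12.5 N at 50 mm out; 15 to 17 N is a good press. Let go, it stays (from beyond 0.055 it springs back to 0.055).
- carrier: Loose tube carrier, 0.13 to 0.25 kg. Origin at the centre of its underside, z up. White basket 46 mm (x) by 78 mm (y), 40 mm high, three fixed capped tubes in it, tops at 58 mm. A rigid 8 mm wire bail stands over it in the y-z plane: legs at y = -36 and +36 mm, level top bar along y at z = 115 mm.
- bail (a point): Middle of the bail's top bar, on its axis, 115 mm above the carrier's underside; axes as the carrier's. The hook goes under the bar here, crossing it at right angles.
- block (a point): Centre of the black grip block that stands on the middle of the bail's bar, 136 mm above the underside: 16 mm (x) by 26 mm (y), from 118 to 154 mm. Held on its two y faces with the fingertips above the bar, the fingers stay clear of the hook's tip. Axes as the carrier's.
- beaker: Bystander: open glass beaker, 70 mm wide, 85 mm high; origin at the centre of its underside.
- jar: Bystander: white jar with black cap, 60 mm wide, 80 mm high; origin at the centre of its underside.
- timer: Bystander: grey box 70 by 90 mm, 35 mm high; origin at the centre of its underside.

How it is judged:
By the outcome, as a careful person would: the job done as asked, in the order asked, and still so for the second after the job is handed in, with the robot touching nothing.
It also fails if it takes over 72 s, if anything falls off the work surface, if the arm or the gripper's body presses on something with over 40 N, if the wrist force passes 120 N, or if a joint passes its speed limit or range.

ROBOT

A 7-joint arm with a two-finger parallel gripper is mounted at the origin on the work surface. World frame = base frame: x ahead of the robot, y to its left, z up, the work surface at z = 0. Lengths are in mm, angles in rad, forces in N, time in s.
With the tool pointing down it reaches from about 400 to 875 mm from the base axis. Payload 4.4 kg.
Tool frame: the origin (TCP) lies at the very end of the fingers, on their centre line; the grasp point (between the pads) lies 19 mm behind it; z points along the fingers, x is the direction in which the jaws open and shut, and the axes are right-handed (so a half turn about z gives the same grasp; the last joint's range is limited). The gripper opens to 85 mm and grips with 20 to 120 N. Pads are 22 mm wide; open, the fingers measure 114 mm over their backs; the gripper's body (76 mm by 85 mm) begins 54 mm behind the grasp point. The pads swing forward as they close: fully open they stand 13 mm farther back than shut.
Start: joints at [1.102, 0.628, 0.038, 1.517, -0.027, 0.996, -0.02], TCP at [254.825, -597.981, 231.313] pointing down, gripper open.
Joint ranges: [-3.06, 3.06], [-0.37, 2.12], [-1.25, 1.32], [0.18, 2.47], [-1.1, 4.24], [0.23, 1.98], [-2.94, 2.94]. Speed limits (rad/s): [2.57, 2.57, 3.14, 3.14, 3.14, 3.14, 3.14].

INTERFACE

Orientations are given as [roll, pitch, yaw] about the fixed x, y, z axes, in that order (R = Rz(yaw) Ry(pitch) Rx(roll)).
In Python, from station import ctrl gives the robot as it stands. The module is installed in compiled form; this text tells all that it offers. Calls block until the motion is done:
- ctrl.move_to(position, orientation): joint-space move of the TCP to a pose.
- ctrl.servo_line(position, ori=None, feed=150): straight line of the TCP; ori=None keeps the orientation; feed is the mean speed in mm/s.
- ctrl.move_joints(angles): joint-space move.
- ctrl.open_gripper() and ctrl.clamp(newtons=None): open the fingers fully, or close them until they stop; newtons is the grip in N (None keeps the last).
- ctrl.wait(seconds).
- ctrl.solve_ik(position, orientation): joint angles nearest the present ones, or None.
- ctrl.observe(): the state.
- ctrl.camera(name): name is "scene" or "side" or "wrist"; returns the picture (420x560x3 uint8, red, green, blue); there is no depth.
- ctrl.get_calibration(name): a dict with "mtx" (3x3 intrinsics, pixels), "R" (3x3) and "t" (3): a world point X has camera coordinates R X + t. Camera axes: x right, y down, z forward; pixel columns grow to the right and rows downward; lengths in mm; the calibration is good to about 2 mm. A picture is of the moment at which its call begins: read the wrist's pose just before it. get_calibration takes no time and is no camera call; for the wrist camera it gives the pose at the moment of the call.
A pose or a line that the arm cannot do raises ctrl.MotionError and nothing moves.
- ctrl.sign_off(): hands the job in, once; it reports no verdict.
The state is a dict: "clock": time; "joints": joint angles; "joint_velocities": joint speeds; "effort": joint torques, N m; "tool_pos": TCP position; "eef_rot": TCP orientation; "wrist_force": force on the tool from outside, world axes, zero at the start; "moment": the same for the moment, N m; "opening": finger opening in mm.
Only numpy, scipy, OpenCV 4.12 (cv2) and the standard library are available. Lean on these libraries where they do the work, as an engineer would, in place of code of your own. Each camera call takes 0.05 s, during which the arm holds its last target. There are 200 camera calls.

## Working session

There is one attempt and no reset: what is moved stays moved. The work goes in short steps, each a Python script; the robot and the scene stay as the last script left them, time stands still between calls to the robot, and variables do not carry over. Pictures are saved under pics/ and viewed, about 8 in all and at most 12, crops included, and the job is handed in when it is done.

```bash
mkdir -p pics; ls
python3 - <<'E'
from station import ctrl
import cv2,numpy as np
for n in ["scene","side"]:
    im=ctrl.camera(n); cv2.imwrite(f"pics/{n}0.png",cv2.resize(im[:,:,::-1],(800,600),interpolation=cv2.INTER_CUBIC))
    c=ctrl.get_calibration(n); print(n,c["mtx"].tolist(),(-c["R"].T@c["t"]).round().tolist(),c["R"].round(3).tolist())
o=ctrl.observe();print({k:np.round(v,3).tolist() for k,v in o.items()})
E
```

```text
pics
scene [[453.5119472138422, 0.0, 284.10846260722417], [0.0, 453.5119472138422, 205.17926375477154], [0.0, 0.0, 1.0]] [1460.0, -178.0, 954.0] [[0.236, 0.972, -0.004], [0.687, -0.169, -0.707], [-0.688, 0.164, -0.707]]
side [[396.1284971546415, 0.0, 275.5343382566019], [0.0, 396.1284971546415, 204.68088455815013], [0.0, 0.0, 1.0]] [582.0, -902.0, 662.0] [[0.996, -0.086, -0.002], [-0.045, -0.5, -0.865], [0.074, 0.862, -0.502]]
{'clock': 0.1, 'joints': [1.102, 0.629, 0.038, 1.518, -0.027, 0.996, -0.02], 'joint_velocities': [-0.001, -0.002, 0.0, -0.001, -0.0, -0.001, -0.0], 'effort': [0.003, -56.453, 1.23, -19.397, 0.011, 0.005, 0.0], 'tool_pos': [254.618, -597.437, 230.493], 'eef_rot': [3.142, 0.002, -1.168], 'wrist_force': [0.686, -0.897, -0.239], 'moment': [0.033, 0.042, -0.026], 'opening': 85.444}
```

View pics/scene0.png

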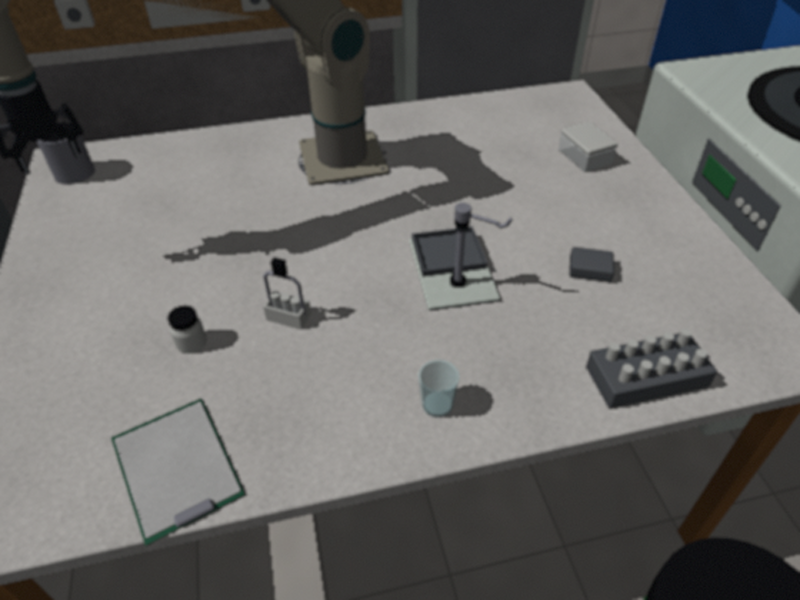

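View pics/side0.png

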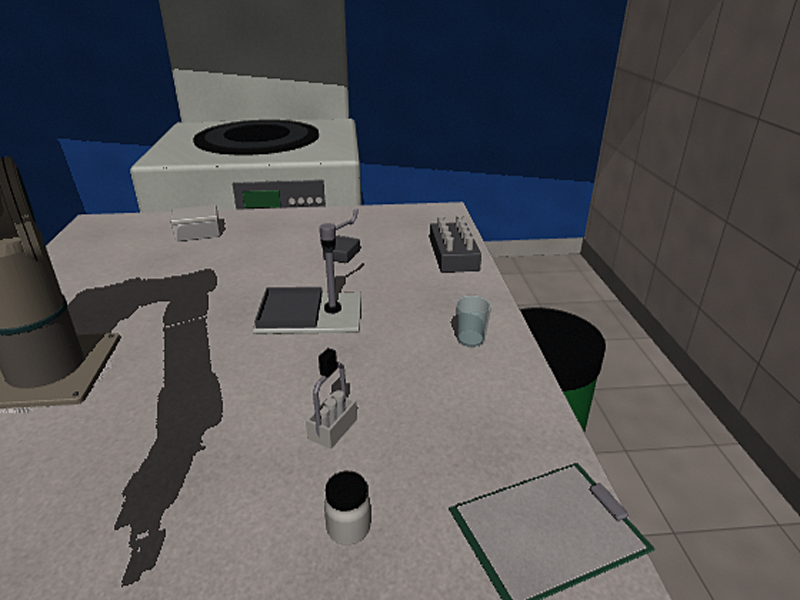

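The scene view shows the stand (post base ~(458,281), head ~(462,212), hook tip ~(508,222)), with the carrier at ~(287,300). The side view shows the stand at ~(330,270) and the carrier at ~(332,410). Next I'll enlarge these.

Run:
```python
import cv2,numpy as np
from station import ctrl
def crop(n,x,y):
    im=ctrl.camera(n)[:,:,::-1]
    c=cv2.resize(im[y:y+75,x:x+100],(400,300),interpolation=cv2.INTER_CUBIC)
    for i in range(0,100,10):
        cv2.line(c,(i*4,0),(i*4,4 if i%50 else 10),(0,0,255),1)
        if i<75: cv2.line(c,(0,i*4),(4 if i%50 else 10,i*4),(0,0,255),1)
    cv2.putText(c,f"{x},{y}",(5,295),0,.4,(0,0,255),1); return c
a=np.vstack([np.hstack([crop("scene",280,140),crop("scene",165,175)]),np.hstack([crop("side",170,142),crop("side",190,238)])])
cv2.imwrite("pics/m1.png",a)
```

```text
(no output)
```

View pics/m1.png

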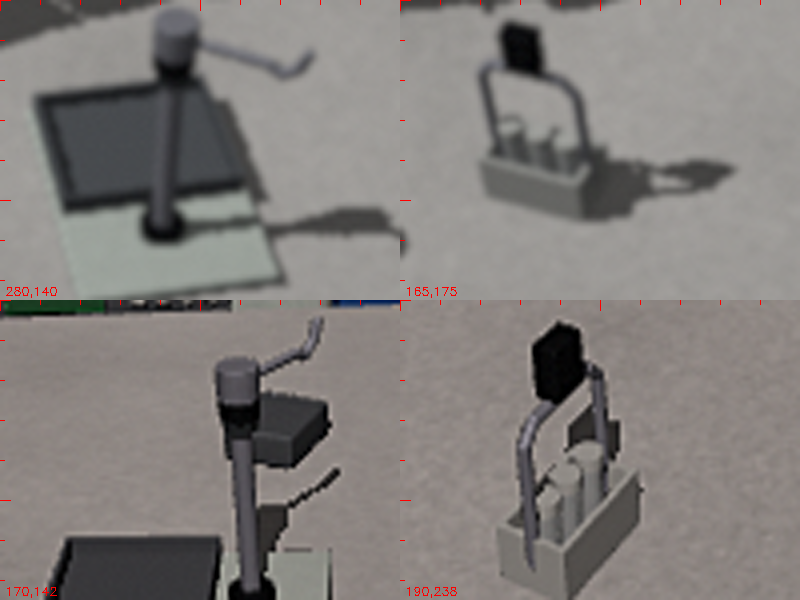

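The montage shows the stand post, head and hook in both views, along with the tray and plate corners and the carrier's block and basket corners. I read their pixels and will fit the poses from them.

```bash
cat > geo.py <<'E'
import numpy as np
from scipy.optimize import least_squares
from station import ctrl
C={n:ctrl.get_calibration(n) for n in("scene","side")}
def proj(n,X):
    c=C[n];p=c["mtx"]@(c["R"]@np.array(X,float)+c["t"]);return p[:2]/p[2]
def place(x,y,a,l):
    c,s=np.cos(a),np.sin(a);return [x+c*l[0]-s*l[1],y+s*l[0]+c*l[1],l[2]]
def tri(obs):
    return least_squares(lambda X:np.hstack([proj(n,X)-u for n,u in obs]),[600,0,100]).x
def onz(n,u,z):
    c=C[n];d=c["R"].T@np.linalg.solve(c["mtx"],[*u,1]);o=-c["R"].T@c["t"];return o+d*(z-o[2])/d[2]
E
python3 - <<'E'
from geo import *
r=lambda v:np.round(v,1).tolist()
print("headtop",r(tri([("scene",(324.25,145.5)),("side",(230,158))])))
print("tip",r(tri([("scene",(357,153.5)),("side",(249.5,147))])),"dip",r(tri([("scene",(351.2,158)),("side",(245.7,155.7))])))
print("base",r(onz("scene",(320.75,196.25),14)),r(onz("side",(233,214.5),14)))
for u in[(288.75,163.75),(331,160),(296,193),(340.75,186.75)]:print("tray",r(onz("scene",u,30)))
for u in[(351.25,210.5),(299.5,214.5)]:print("plate",r(onz("scene",u,12)))
for u in[(177.8,232),(252,231)]:print("plate side",r(onz("side",u,0)))
print("block",r(tri([("scene",(195.5,187.5)),("side",(229.25,253.5))])))
for u in[(186.25,223.75),(210.75,229.75)]:print("car",r(onz("scene",u,0)))
for u in[(232,313),(215.75,308)]:print("car side",r(onz("side",u,0)))
for n,u in[("scene",(186.6,192)),("scene",(210,196)),("side",(239.8,255)),("side",(222,270.5))]:print("bend",n,r(onz(n,u,112)))
for u in[(195.5*.7,0)]:pass
for n,u,z in[("scene",(437*.7,410*.7),0),("scene",(188*.7,348*.7),0),("scene",(592*.7,250*.7),35),("side",(348*.7,490*.7),80),("side",(472*.7,300*.7),85)]:print(n,r(onz(n,u,z)))
E
```

```text
headtop [541.7, 151.9, 208.7]
tip [599.4, 223.0, 212.2] dip [586.6, 214.0, 188.4]
base [535.9, 154.7, 14.0] [539.2, 161.2, 14.0]
tray [385.0, 93.8, 30.0]
tray [399.4, 229.4, 30.0]
tray [520.8, 82.0, 30.0]
tray [526.6, 219.2, 30.0]
plate [612.2, 223.9, 12.0]
plate [591.8, 74.0, 12.0]
plate side [375.1, 98.8, 0.0]
plate side [595.4, 84.5, 0.0]
block [540.6, -201.0, 134.6]
car [538.7, -246.7, 0.0]
car [578.4, -181.5, 0.0]
car side [538.7, -243.5, 0.0]
car side [501.4, -224.6, 0.0]
bend scene [529.4, -227.5, 112.0]
bend scene [560.2, -167.9, 112.0]
bend side [562.1, -177.4, 112.0]
bend side [523.5, -228.7, 112.0]
scene [829.0, 27.4, -0.0]
scene [577.4, -399.1, 0.0]
scene [535.3, 452.9, 35.0]
side [565.7, -399.6, 80.0]
side [818.7, 44.6, 85.0]
```

Checks:
- **Post:** about (541,152.5), with the stand yawed about -6.5°.
- **Hook:** about 51° in world terms. Its tip is 91.6 mm out at z 212, which fits the given size.
- **Carrier:** about (540,-201.5), with the bail along about 59°. The basket edge measures 76 mm against 78 mm.

Next I'll push the hook.

```bash
cat > push.py <<'E'
import numpy as np
from station import ctrl
P=np.array([541,152.5]); Z=181.
def pose(th,lat,r=50):   # th world deg: hook angle; finger on its clockwise side
    t=np.radians(th); e=np.array([np.cos(t),np.sin(t)]); n=np.array([e[1],-e[0]])
    return [*(P+r*e+lat*n)],[np.pi,0,t-np.pi/2]
def force(th,b):
    o=ctrl.observe(); F=np.array(o["wrist_force"])-b[0]; M=np.array(o["moment"])-b[1]; t=np.radians(th)
    push=F@[np.sin(t),-np.cos(t),0]      # reaction, positive when the hook pushes back
    return push,np.linalg.norm(F),M[2],o
E
python3 - <<'E'
from push import *
for th in(45,51,90,130,170,190):
    p,o=pose(th,18.5);print(th,np.round(ctrl.solve_ik([*p,Z],o),2))
ctrl.clamp(40)
p=ctrl.observe()["tool_pos"]
ctrl.servo_line([p[0],p[1],310],feed=200)
q,o=pose(51,45); ctrl.move_to([*q,310],o); ctrl.servo_line([*q,Z],feed=150); ctrl.wait(.3)
s=ctrl.observe(); b=(np.array(s["wrist_force"]),np.array(s["moment"])); np.save("b.npy",b)
print(s["clock"],np.round(s["tool_pos"],1),np.round(b,2),s["opening"],np.round(q,1))
# find contact
for lat in np.arange(40,4,-1.5):
    q,o=pose(51,lat); ctrl.servo_line([*q,Z],o,feed=50); f=force(51,b)
    if f[0]>1.5 or f[1]>4: break
print("contact lat",lat,np.round(f[:3],2),f[3]["clock"],np.round(f[3]["tool_pos"],1))
E
```

```text
45 [-0.23  0.64 -0.17  1.67  0.13  0.85 -1.24]
51 [-0.22  0.64 -0.2   1.67  0.16  0.85 -1.16]
90 [-0.15  0.63 -0.39  1.72  0.3   0.85 -0.68]
130 [-0.05  0.62 -0.58  1.81  0.44  0.84 -0.15]
170 [ 0.08  0.61 -0.73  1.9   0.54  0.83  0.46]
190 [ 0.14  0.61 -0.78  1.93  0.58  0.84  0.79]
5.8667 [607.7 163.1 181.6] [[ 1.24 -0.41 -0.5 ]
 [-0.   -0.08  0.01]] 0.05902329240916124 [607.4 163. ]
contact lat 5.5 [0.33 0.48 0.01] 11.8667 [576.6 188.1 181. ]
```

Run:
```python
from push import *
import cv2
b=np.load("b.npy")
def snap(nm):
    o=[]
    for n,x,y in(("scene",280,120),("side",170,122)):
        o.append(cv2.resize(ctrl.camera(n)[y:y+100,x:x+100,::-1],(400,400),interpolation=cv2.INTER_CUBIC))
    cv2.imwrite(nm,np.hstack(o))
snap("pics/c0.png")
for lat in np.arange(3.5,-11,-2):
    q,o=pose(51,lat); ctrl.servo_line([*q,Z],o,feed=50); f=force(51,b); print(lat,np.round(f[:3],2))
    if f[0]>1.5 or f[1]>4: break
print(f[3]["clock"],np.round(f[3]["tool_pos"],1)); snap("pics/c1.png")
```

```text
3.5 [0.41 0.64 0.  ]
1.5 [ 0.47  0.79 -0.04]
-0.5 [ 0.99  1.12 -0.03]
-2.5 [1.42 2.25 0.03]
-4.5 [1.03 1.53 0.04]
-6.5 [ 0.18  1.89 -0.01]
-8.5 [1.01 2.46 0.02]
-10.5 [ 0.09  0.62 -0.02]
13.9667 [564.1 198.2 181. ]
```

View pics/c1.png

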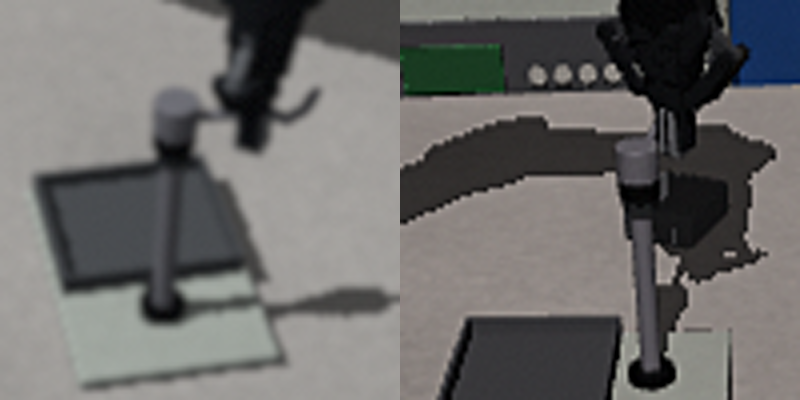

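The hook is turning with the finger: the scene crop shows the finger in front of the shank at (255,110). The readings are low because they relax after each step. I'll carry on along the arc and feel for the stop.

Run:
```python
from push import *
b=np.load("b.npy"); L=12
go=lambda th,feed:(lambda q:ctrl.servo_line([*q[0],Z],q[1],feed=feed))(pose(th,L))
for th in range(80,145,8): go(th,60)
b2=[]
th=144; stop=None
while th<205:
    th+=2; go(th,25); f=force(th,b); b2.append((th,*np.round(f[:3],2)))
    if f[0]>5.5: break
print(b2[::4],b2[-3:],f[3]["clock"])
for k in range(30):
    if f[0]>15.3 or f[1]>17: break
    th+=.35 if f[0]<13 else .2; go(th,6); f=force(th,b); print(round(th,2),np.round(f[:3],2),round(f[3]["clock"],2),end=" | ")
print(np.round(f[3]["tool_pos"],1),np.round(f[3]["wrist_force"],2),f[3]["clock"])
```

```text
[(146, np.float64(2.01), np.float64(3.47), np.float64(-0.02)), (154, np.float64(1.84), np.float64(4.34), np.float64(-0.01))] [(156, np.float64(1.36), np.float64(3.27), np.float64(-0.04)), (158, np.float64(4.28), np.float64(5.77), np.float64(-0.02)), (160, np.float64(8.11), np.float64(8.82), np.float64(0.03))] 19.0583
160.35 [6.65 7.96 0.02] 19.31 | 160.7 [ 8.5   9.35 -0.09] 19.56 | 161.05 [8.59 9.66 0.05] 19.81 | 161.4 [9.16 9.98 0.05] 20.06 | 161.75 [9.410e+00 1.057e+01 1.000e-02] 20.31 | 162.1 [ 9.54 10.44  0.  ] 20.56 | 162.45 [10.5  11.28 -0.06] 20.81 | 162.8 [10.44 11.33 -0.04] 21.06 | 163.15 [11.03 11.78  0.03] 21.31 | 163.5 [12.29 13.03  0.  ] 21.56 | 163.85 [12.41 13.25 -0.07] 21.81 | 164.2 [1.320e+01 1.386e+01 1.000e-02] 22.06 | 164.4 [12.32 13.17 -0.04] 22.31 | 164.75 [1.323e+01 1.383e+01 1.000e-02] 22.56 | 164.95 [12.07 12.92 -0.04] 22.81 | 165.3 [12.44 13.43 -0.03] 23.06 | 165.65 [12.86 13.78 -0.04] 23.31 | 166.0 [ 1.440e+01  1.514e+01 -1.000e-02] 23.56 | 166.2 [13.89 14.37 -0.07] 23.81 | 166.4 [1.391e+01 1.476e+01 1.000e-02] 24.06 | 166.6 [13.78 14.71 -0.04] 24.31 | 166.8 [13.6  14.62 -0.08] 24.56 | 167.0 [14.7  15.47 -0.06] 24.81 | 167.2 [14.95 16.17 -0.04] 25.06 | 167.4 [16.26 17.13  0.  ] 25.31 | [496.1 181.2 181.9] [ 2.73 15.92 -5.47] 25.3083
```

The stop yielded at about 9 N and I pressed on to about 16 N (17 N total). Now I'll back off and look at where the hook ended up.

Run:
```python
from push import *
import cv2
q,o=pose(167,45); ctrl.servo_line([*q,Z],o,feed=60)
ctrl.servo_line([*q,300],o,feed=250)
ctrl.open_gripper()
# aim above carrier via a look from z=330 over the tray side
ctrl.wait(.2)
im=ctrl.camera("wrist"); c=ctrl.get_calibration("wrist"); np.savez("w1.npz",**c)
cv2.imwrite("pics/w1raw.png",im[:,:,::-1])
s=[]
for n,x,y in(("scene",270,135),("side",155,135)):
    s.append(cv2.resize(ctrl.camera(n)[y:y+75,x:x+100,::-1],(400,300),interpolation=cv2.INTER_CUBIC))
a=np.vstack([np.hstack(s),np.hstack([cv2.resize(im[:,:,::-1],(400,300),interpolation=cv2.INTER_AREA),np.zeros((300,400,3),np.uint8)])])
cv2.imwrite("pics/m2.png",a)
print(np.round(c["R"],2).tolist(),np.round(-c["R"].T@c["t"]),ctrl.observe()["clock"],np.round(ctrl.observe()["tool_pos"],1))
```

```text
[[0.23, 0.97, 0.0], [0.94, -0.22, 0.27], [0.26, -0.06, -0.96]] [436. 223. 441.] 27.775 [502.4 207.6 300. ]
```

View pics/m2.png

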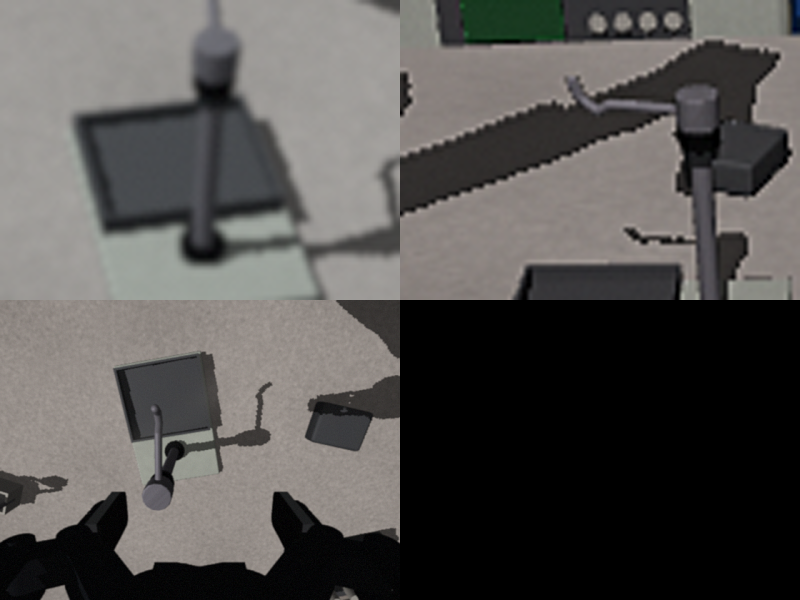

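The scene, side and wrist crops show the hook now pointing over the tray, with the head at wrist-crop (157,495) and the tip at (155,408). I'll enlarge the wrist view for a fix.

Run:
```python
import cv2
im=cv2.imread("pics/w1raw.png")[120:320,120:320]
cv2.imwrite("pics/w1c.png",cv2.resize(im,(600,600),interpolation=cv2.INTER_CUBIC))
```

```text
(no output)
```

View pics/w1c.png

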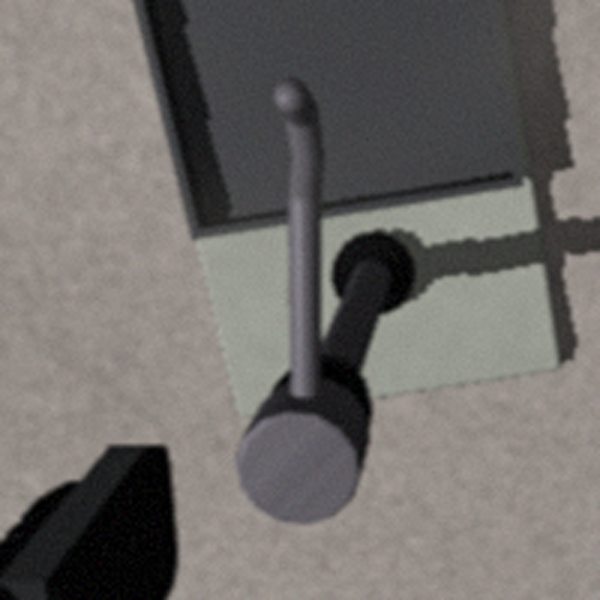

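In the crop, the head top is at (299,467), the shank runs from (307,385) to (305,200), the tip is at (290,97), and the plate corners are visible.

Run:
```python
from geo import *
C["w"]=dict(np.load("w1.npz"))
r=lambda v:np.round(v,1).tolist()
f=lambda x,y:(120+x/3,120+y/3)
h=onz("w",f(299,467),209);t=onz("w",f(290,97),212)
a=onz("w",f(307,390),195);b=onz("w",f(305,200),195)
print("head",r(h),"tip",r(t),np.linalg.norm((t-h)[:2]),"shank",r(a),r(b))
for n,p,q in(("h-t",h,t),("shank",a,b),("h-b",h,b)):print(n,np.degrees(np.arctan2(*(q-p)[1::-1])))
c=onz("w",f(560,367),12);d=onz("w",f(240,413),12);e=onz("w",f(193,237),30);g=onz("w",f(522,178),30)
print("plate",r(c),r(d),np.linalg.norm(c-d),"tray",r(e),r(g),np.linalg.norm(e-g),"stand yaw",np.degrees(np.arctan2(*(c-d)[1::-1]))-90)
print("tri head",r(tri([("w",f(299,467)),("side",(229.25,157.5)),("scene",(324,145))])),"tri tip",r(tri([("w",f(290,97)),("side",(198.25,155))])))
```

```text
head [535.1, 154.3, 209.0] tip [446.8, 177.6, 212.0] 91.36013124763163 shank [520.6, 158.0, 195.0] [472.5, 171.0, 195.0]
h-t 165.23296788969228
shank 164.98069426837668
h-b 165.07744507594376
plate [598.6, 223.3, 12.0] [587.6, 77.3, 12.0] 146.3544828002382 tray [501.6, 86.9, 30.0] [508.2, 224.8, 30.0] 138.07102967466568 stand yaw -4.298181590207278
tri head [536.3, 153.7, 207.0] tri tip [447.0, 177.3, 210.8]
```

Head to tip measures 91 mm and the hook is at 165° world. The wrist fix puts the seat at about (463.5,173). Now I'll look at the carrier from above with the wrist camera.

Run:
```python
from station import ctrl
import cv2,numpy as np
ctrl.move_to([540,-201.5,300],[np.pi,0,np.radians(59)]); ctrl.wait(.2)
im=ctrl.camera("wrist"); c=ctrl.get_calibration("wrist"); np.savez("w2.npz",**c)
cv2.imwrite("pics/w2.png",cv2.resize(im[100:310,140:420,::-1],(800,600),interpolation=cv2.INTER_CUBIC))
o=ctrl.observe();print(o["clock"],np.round(o["tool_pos"],1),np.round(-c["R"].T@c["t"]))
```

```text
29.5417 [ 540.3 -200.4  300.1] [ 482. -166.  441.]
```

View pics/w2.png

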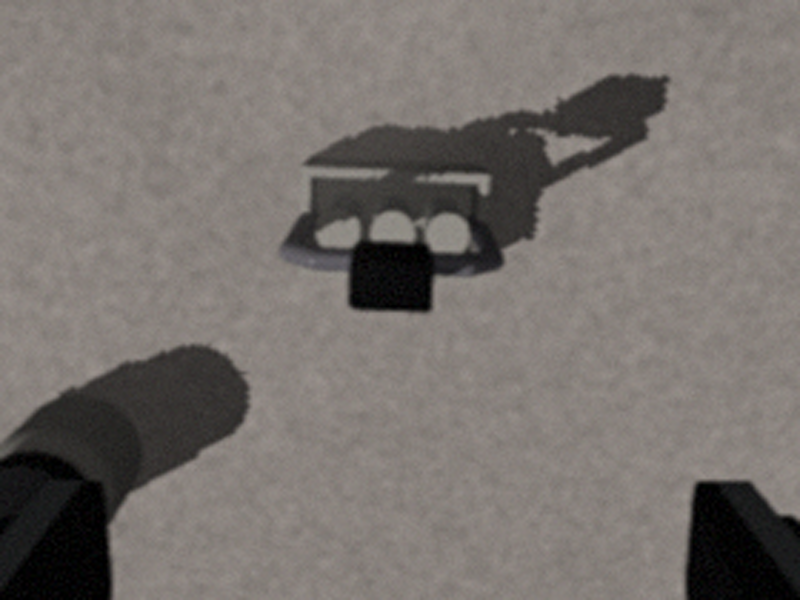

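The picture shows the block with its far top edge from (349,307) to (432,311) and its near lower edge from (357,243) to (433,246). The bar runs from about (285,255) to (500,268).

Run:
```python
from geo import *
C["w"]=dict(np.load("w2.npz"))
r=lambda v:np.round(v,1).tolist()
f=lambda x,y:(140+x/2.857,100+y/2.857)
for n,p,q,z in(("far top",(349,307),(432,311),154),("near low",(357,243),(433,246),118),("bar",(290,255),(498,268),112),("basket edge far",(305,170),(490,180),40)):
    a,b=onz("w",f(*p),z),onz("w",f(*q),z); print(n,r((a+b)/2),round(np.linalg.norm(a-b),1),"ang",round(np.degrees(np.arctan2(*(b-a)[1::-1])),1))
```

```text
far top [544.4, -205.5, 154.0] 25.4 ang 56.2
near low [533.7, -197.6, 118.0] 25.7 ang 56.8
bar [539.7, -201.5, 112.0] 72.1 ang 55.5
basket edge far [522.0, -189.5, 40.0] 76.2 ang 56.0
```

All the measures agree: block at about (539.5,-201.7), yaw 56°. Now I'll grasp, lift, carry it to the tip side of the hook and enter above the dip, then check before lowering.

```bash
cat > hang.py <<'E'
import numpy as np, cv2
from station import ctrl
S=np.array([463.5,173.]); u=np.array([np.cos(np.radians(165)),np.sin(np.radians(165))])
O=[np.pi,0,np.radians(75)]; H=8.   # TCP above bar axis
st=lambda:(lambda o:print(round(o["clock"],1),np.round(o["tool_pos"],1),np.round(o["wrist_force"],2),round(o["opening"],1)))(ctrl.observe())
def snap(nm):
    s=[cv2.resize(ctrl.camera(n)[y:y+100,x:x+100,::-1],(400,400),interpolation=cv2.INTER_CUBIC) for n,x,y in(("scene",270,100),("side",150,120))]
    cv2.imwrite(nm,np.hstack(s))
E
python3 - <<'E'
from hang import *
y=[np.pi,0,np.radians(56)]
ctrl.servo_line([539.5,-201.7,300],y,feed=100)
ctrl.servo_line([539.5,-201.7,123],feed=150); ctrl.wait(.1); st()
ctrl.clamp(50); st()
ctrl.servo_line([539.5,-201.7,240],feed=120); ctrl.wait(.2); st()
a=S+70*u
ctrl.servo_line([400,20,240],O,feed=200)
ctrl.servo_line([*a,226+H],O,feed=150); ctrl.wait(.2); st()
ctrl.servo_line([*S,226+H],O,feed=60); ctrl.wait(.3); st()
im=ctrl.camera("wrist"); cv2.imwrite("pics/w3.png",im[:,:,::-1]); snap("pics/h1.png")
E
```

```text
31.2 [ 540.1 -201.8  123.9] [-0.29  0.35 -0.33] 85.5
31.8 [ 539.6 -201.9  123.2] [-0.58 -1.54  2.46] 25.2
33.1 [ 539.2 -201.7  239.3] [ 0.37 -0.86 -1.59] 24.9
36.1 [396.  190.4 234. ] [ 0.36 -0.09 -2.7 ] 25.1
37.7 [463.4 173.1 234. ] [ 0.56  0.21 -0.91] 25.2
```

View pics/h1.png

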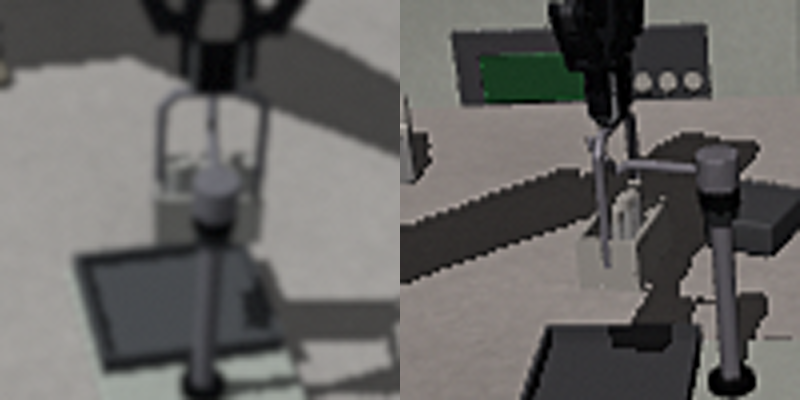

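The hook passes under the bar, centred between the bail legs in the scene view (213,110). In the side view its tip shows just outside the bail at (591,143). Lowering while feeling for contact.

Run:
```python
from hang import *
F=lambda:np.mean([(ctrl.wait(.03),ctrl.observe()["wrist_force"])[1] for _ in range(4)],0)
ctrl.servo_line([*S,214],feed=40); f0=F(); L=[(214,*f0.round(2).tolist())]
for z in np.arange(212,200,-1.):
    ctrl.servo_line([*S,z],feed=15); f=F(); L.append((z,*f.round(2).tolist()))
    if f[2]-f0[2]>3.5 or np.linalg.norm((f-f0)[:2])>5: break
print(*L,sep="\n"); st()
cv2.imwrite("pics/w4.png",ctrl.camera("wrist")[:,:,::-1]); snap("pics/h2.png")
```

```text
(214, 0.17, 0.24, -1.42)
(np.float64(212.0), 0.44, 0.33, -1.23)
(np.float64(211.0), 0.08, 0.11, -1.6)
(np.float64(210.0), 0.09, 0.27, -1.34)
(np.float64(209.0), 0.31, -0.23, -1.36)
(np.float64(208.0), -0.38, 0.41, -1.23)
(np.float64(207.0), 0.01, -0.13, -1.59)
(np.float64(206.0), 0.07, 0.04, -0.0)
(np.float64(205.0), 0.69, -0.22, 2.15)
41.7 [463.8 173.2 205.2] [ 0.84 -0.14  1.56] 25.2
```

View pics/h2.png

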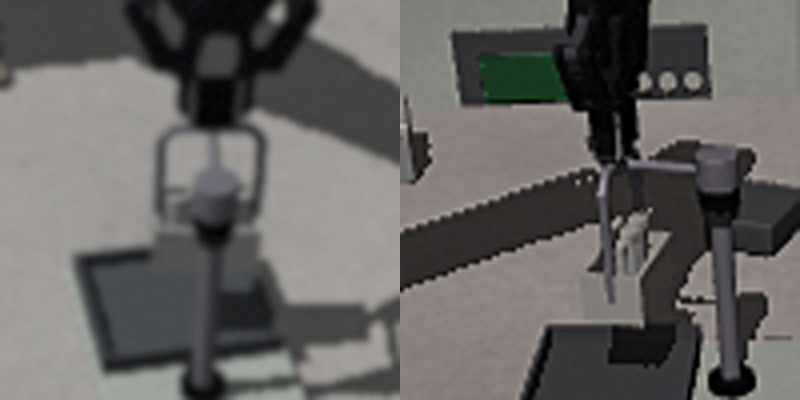

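Contact came at a bar height of about 198.5 mm (the seat is at 199) with almost no sideways force, so the bar is in the dip. Releasing.

Run:
```python
from hang import *
ctrl.servo_line([*S,206],feed=15); ctrl.wait(.2); st()
ctrl.open_gripper(); st()
ctrl.servo_line([*S,300],feed=70); ctrl.wait(1.5); st()
a=[ctrl.camera(n) for n in("scene","side")]; ctrl.wait(1); b=[ctrl.camera(n) for n in("scene","side")]
print("motion",[int((np.abs(x.astype(int)-y)[100:250,150:370]>40).sum()) for x,y in zip(a,b)])
w=ctrl.camera("wrist")[:,:,::-1]
snap("pics/h3a.png"); h=cv2.imread("pics/h3a.png")
cv2.imwrite("pics/h3.png",np.vstack([h[:300],np.hstack([cv2.resize(w,(400,300)),cv2.resize(a[0][:,:,::-1],(400,300))])]))
```

```text
42.3 [463.6 173.1 206. ] [2.07 1.14 0.25] 25.6
42.9 [463.4 173.  206. ] [-0.01  0.04  0.46] 85.2
45.9 [463.5 173.  300. ] [0.45 0.15 0.27] 84.9
motion [0, 0]
```

View pics/h3.png

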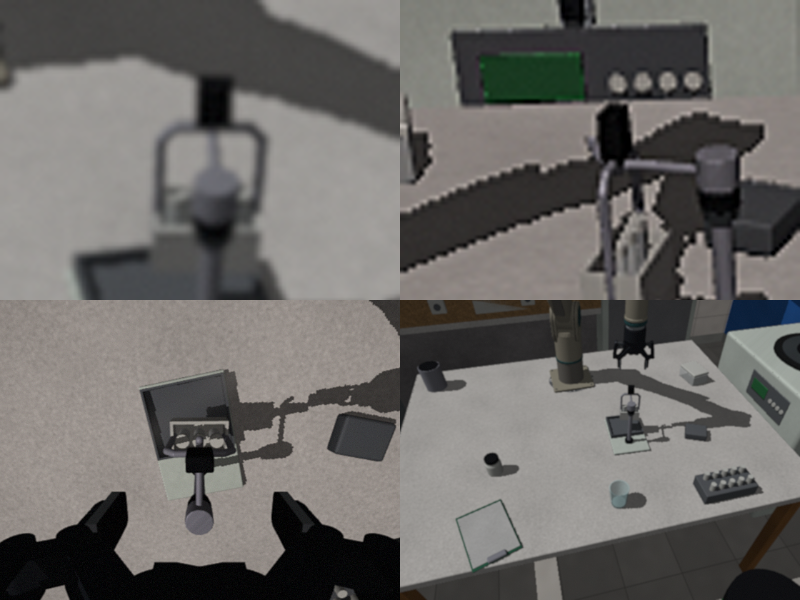

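The carrier hangs upright and still in the dip (no pixel change over 1 s). The bystanders stand where they were and the gripper is clear at z 300. Even on conservative readings (about 15 N at a 46 mm lever, 0.69 N m), the wedge is about 0.03, above 0.022. Handing in.

```bash
python3 -c "
from station import ctrl
print(ctrl.observe()['clock']); print(ctrl.sign_off())"
```

```text
47.2833
the job is handed in; nothing more can be done
None
```

I swung the hook round over the tray, pressed it home into its stop, and hung the carrier by its bail in the dip. I handed the job in at 47.3 s of the 72 s allowed.

- **Hook:** it now points at about 165° world. The stop yielded at about 9 N, and I pressed on to about 15–16 N, with the total force peaking at 17 N. I did not measure the wedge itself. The press works out at about 0.03 rad at a lever of roughly 46 mm; allowing for lever error it could be 0.024, still above the 0.022 needed.
- **Carrier:** the bar touched down at about 198.5 mm, against 199 mm expected for the seat. After release it hung upright and still over the tray, with no pixel change over 1 s. The open gripper is clear above it, touching nothing.
- **Bystanders:** the beaker, jar and timer look unmoved in the last picture.

**Disagreement:** the scene and side cameras put the post about 5 mm further from the robot than the wrist camera did. I used the wrist values, and the touchdown height fits them. The force readings are noisy by about 0.7 N.

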